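Show a slide's label to the scanner

ROBOT

A 6-joint arm with a two-finger parallel gripper is mounted at the origin on a cart in front of the work surface, level with it; the furniture and walls round the work are solid. World frame = base frame: x ahead of the robot, y to its left, z up, the work surface at z = 0. Lengths are in mm, angles in rad, forces in N, time in s.
With the tool pointing down it reaches from about 350 to 875 mm from the base axis. Payload 4.2 kg.
Tool frame: the origin (TCP) lies on the mounting face of the last link; the fingertips stand 173 mm ahead of it and the grasp point (between the pads) lies 155 mm ahead of it; z points along the fingers, y is the line along which they close (so a half turn about z gives the same grasp; the last joint's range is limited). The gripper opens to 85 mm and grips with 20 to 120 N. Pads are 22 mm wide; open, the fingers measure 114 mm over their backs; the gripper's body (76 mm by 85 mm) begins 54 mm behind the grasp point. The pads swing forward as they close: fully open they stand 13 mm farther back than shut.
Start: joints at [-1.008, 0.385, 0.008, 0, -1.194, -0.259], TCP at [186.984, -596.353, 404.712] pointing down, gripper open.
Joint ranges: [-3.14, 3.14], [-1.21, 2.06], [-1.07, 1.41], [-3.16, 2.05], [-2.99, -0.16], [-3.1, 3.1]. Speed limits (rad/s): [2.79, 2.79, 3.14, 3.14, 3.14, 3.14].

INTERFACE

Orientations are given as a rotation vector (axis times angle).
In Python, from station import readout, eyes, job_done gives the robot as it stands. The module is installed in compiled form; this text tells all that it offers.
- The arm moves only by the shell command python3 -m crank 'ROWS' [OPENING] [FORCE]. ROWS is JSON, a list of rows, each a list of 2 entries, a list of its own where there are three numbers: the shift along the tool's x, y, z in cm, then the turn, a rotation vector about the tool's x, y, z in degrees. In form: [[[dx, dy, dz], [wx, wy, wz]], ...]. A call has 1 to 12 rows; each row shifts and turns the commanded pose from where the row before left it, along the tool's axes as they then stand; what a row does not reach is not made up. A row lasts 1/10 s, in which the tool goes at most 50 mm and 8.59 degrees, less where a joint would pass 70% of its speed; a pose out of reach is approached as far as the arm can. A call with a gripper value outside its range is refused whole. OPENING is the finger opening in cm, from 0 to 8.54, set as the call begins (- or left out, the last holds). The fingers move at their own pace and stop on an object; FORCE is the grip in N (left out, the last holds). Time passes only in rows, so rows that do not move let the fingers close. It gives the time, the measured TCP pose, the force, the opening and the grip force at its end, in the units of the state.
- readout.state(): the state, without advancing time (a new reading comes with each control period).
- eyes.capture(name): name is "side" or "top" or "wrist"; returns the picture (480x640x3 uint8, red, green, blue); there is no depth.
- eyes.camera_info(name): a dict with "mtx" (3x3 intrinsics, pixels), "R" (3x3) and "t" (3): a world point X has camera coordinates R X + t; the wrist camera has in their place "mount" (4x4, takes a point from camera to tool coordinates, whose origin is the TCP and whose axes are the flange's). Camera axes: x right, y down, z forward; pixel columns grow to the right and rows downward; lengths in mm; the calibration is good to about 2 mm. A picture is of the moment at which its call begins: read the wrist's pose just before it. camera_info takes no time and is no camera call.
- job_done(): hands the job in; it is judged then, once.
The state is a dict: "t": time; "q": joint angles; "joint_vel": joint speeds; "joint_torque": joint torques, N m; "position": TCP position; "tcp_rot": TCP orientation; "contact_force": force on the tool from outside, world axes, zero at the start; "ft_torque": the same for the moment, N m; "gripper_width": opening from 0.0 (shut) to 1.0 (fully open); "gripper_force": force on a finger pad.
Only numpy, scipy, OpenCV 4.12 (cv2) and the standard library are available. Lean on these libraries where they do the work, as an engineer would, in place of code of your own. Each camera call takes 0.05 s, during which the arm holds its last target. There are 200 camera calls.

TASK

Fold the basket's carrying handle right down to one side so that the slides can be got at. Draw out the labelled glass slide, the one whose frosted end is marked by the small corner notch, gripping its clear glass only and never its frosted end, without moving the blank slide, shoving the things round about or touching the scanner. Finish while still holding the slide in the air, label up, the code on its frosted end squarely in front of the scanner's tilted window and about 10 cm from it; keep it still there and do not put it down or let go.

Things in the scene. Friction and masses are not known exactly. Their poses are not given: they have to be found in the camera images.
- basket: Grey slide basket, fixed, 94 x 122 mm, 46 mm high. Origin: centre of its underside, z up. End walls at y = -54, +54 mm hold upright grooves (9.6 mm wide, 8 to 42 mm above the bench; ribs reach in to y = -41.5, +41.5) at x = -30, -10, 10, 30 mm. Slides stand in the two outer ones, on slats 8 mm above the bench; the inner two are empty. Open between the ribs. Turned any way.
- bail (a joint): Angle of the basket's wire carrying handle, rad: 0 = upright over the basket, + = leaning to the basket's +x; stops at -1.5 and +1.5 (down beside the basket, either side). Pivot: basket's y axis, 28 mm above the bench. Starts within 0.25 of upright, held by friction; pushed beyond about 0.5 it drops to the stop by itself. Needs under 3 N.
- bail_bar (a point): Middle of the handle's straight top bar, which runs along the basket's y for 114 mm, 85 mm from the pivot; its middle 90 mm wear a black sleeve 12 mm in diameter. The steel wire is 5 mm thick and comes down outside the end walls, at y = -64 and +64 mm.
- slide: Labelled glass slide, 100 long x 50 high x 8 mm thick, 0.1 kg, standing on a long edge in a groove, notch up. Origin: middle of that lower edge. x = out of the label face, y = along its length, z = up to the upper edge. Clear glass: y = -20 to 50 mm; white frosted end: y = -50 to -20 mm, its upper corner notched (8 x 8 mm). Notch up and left: one looks at the label face. Groove and heading vary.
- frosted_end: The frosted white end of the labelled slide, part of it (same origin and axes as slide): y = -50 to -20 mm. Must not be touched by the fingers.
- slide_label (a point): Centre of the label, a white 22 x 30 mm field with a black square code on the frosted end, on the slide's +x face: (4, -35, 21) mm in the slide's frame.
- slide_notch (a point): The small corner notch of the slide's frosted end: (0, -46, 46) mm in the slide's frame.
- slide_clear (a point): A good place to grip the slide, faces between the fingers: on its clear glass, (0, 25, 32) mm in the slide's frame.
- blank: A blank, wholly clear glass slide of the same size (100 x 50 x 8 mm) without frosting, notch or label, in the other outer groove, 60 mm from the labelled one. Stays where it is. Same kind of origin.
- scanner: Label scanner on a black round foot (110 mm in diameter) with a thin bent column 17 mm behind the foot's centre (in its +x) up to 0.31 m; fixed, position and turn vary a little. Origin: centre of its underside on the bench; its -x looks to the robot's side.
- scanner_head: The scanner's grey head, 58 x 78 x 30 mm, with a black hump behind. Origin: middle of its window, 0.27 m above the bench, 50 mm in front (-x) of the foot's centre. Its z axis is the reading direction: towards the robot's side and down at 45 degrees. Its y axis is level (it points to the robot's left).
- specimen_red: Bystander: red resin-mounted specimen, a disc 30 mm in diameter and 18 mm high. Origin: centre of its underside.
- specimen_black: Bystander: black resin-mounted specimen, a disc 30 mm in diameter and 17 mm high. Origin: centre of its underside.
- tape: Bystander: roll of masking tape, 90 mm in diameter and 24 mm high, lying flat. Origin: centre of its underside.
Things that resemble listed ones, but are neither listed nor needed, are in the scene too. Of the things that look like the basket, the larger one is meant.

How it is judged (in metres and radians):
On the way, in this order (a step that is already met when the one before it is completed fails the run):
1. the carrying handle is folded down to one side while the slide still stands in its groove ((value of joint bail above 1.2 rad or value of joint bail below -1.2 rad) and distance of slide from where it was at the start of the episode below 0.02 m), for 0.2 s.
2. the slide is drawn up out of the basket in the fingers (z of slide in the frame of basket above 0.055 m and contact force between the fingers and slide above 1 N and contact force between slide and basket below 0.1 N), for 0.2 s.
At the end, for the whole second after the job is handed in: Slide held still in the fingers, over 0.1 m up, off basket and scanner; label face up (normal within 65 deg of vertical), within 20 deg of square to the scanner, its centre within 25 mm of the reading axis (x and y) and 65-135 mm from the window; handle beyond 1.2 rad; blank upright, within 12 mm ((value of joint bail above 1.2 rad or value of joint bail below -1.2 rad) and height (world z) of slide above 0.1 m and angle between slide's own x axis and vertical below 1.13 rad and angle between the x axis of slide and the z axis of scanner_head, either way round below 0.35 rad and z of slide_label in the frame of scanner_head between 0.065 and 0.135 m and x of slide_label in the frame of scanner_head between -0.025 and 0.025 m and y of slide_label in the frame of scanner_head between -0.025 and 0.025 m and contact force between the fingers and slide above 1 N and contact force between slide and basket below 0.1 N and contact force between slide and scanner below 0.1 N and linear speed of slide below 0.03 m/s and distance of blank from where it was at the start of the episode below 0.012 m and angle between blank's own z axis and vertical below 0.2 rad); the arm keeps its last pose, push and grip.
It fails at once if the fingers touch the frosted end (contact force between the fingers and frosted_end above 0.5 N).
It fails at once if the blank slide is pulled or knocked out of place (distance of blank from where it was at the start of the episode above 0.012 m).
It fails at once if a bystander is shoved (distance of any of specimen_red, specimen_black, tape from where it was at the start of the episode above 0.03 m).
It fails at once if the robot or slide strikes the scanner (contact force between any of the arm, the fingers, slide and scanner above 5 N).
It also fails if it takes over 42 s, if anything falls off the work surface, if the arm or the gripper's body presses on something with over 40 N, if the wrist force passes 120 N, or if a joint passes its speed limit or range.

## Working session

There is one attempt and no reset: what is moved stays moved. The work goes in short steps, Python scripts to look and compute and a shell command to move; the robot and the scene stay as the last step left them, time stands still between calls to the robot, and variables do not carry over. Pictures are saved under pics/ and viewed, at most 10 in all, crops included, and the job is handed in when it is done.

```bash
mkdir -p pics
python3 - <<'E'
from station import readout, eyes
import cv2,numpy as np
s=readout.state(); print(s)
for n in ("side","top"):
    im=eyes.capture(n); cv2.imwrite(f"pics/{n}0.png",im[:,:,::-1]); print(n,{k:np.round(v,4).tolist() if not isinstance(v,(str,)) else v for k,v in eyes.camera_info(n).items()})
print({k:np.round(v,4).tolist() for k,v in eyes.camera_info("wrist").items()})
E
```

```text
{'t': 0.0, 'q': array([-1.00841208e+00,  3.85540576e-01,  6.60423243e-03, -4.74004697e-04,
       -1.19398538e+00, -2.58578181e-01]), 'joint_vel': array([ 0.00064258,  0.00123296,  0.00106745, -0.00334231,  0.00100496,
        0.00022386]), 'joint_torque': array([-2.21217319e-04, -3.92284548e+01,  1.88396412e+01,  4.18623358e+00,
       -4.69894556e-03,  1.18821654e-05]), 'position': array([ 186.92467264, -596.17040776,  403.62607362]), 'tcp_rot': array([ 0.47504533, -3.10501765, -0.00333691]), 'contact_force': array([-0.29003273, -0.21767238,  0.10007165]), 'ft_torque': array([-0.01224705,  0.00809129, -0.05869642]), 'gripper_force': 0.0, 'gripper_width': 0.9999841357214128}
side {'mtx': [[486.0953, 0.0, 317.2224], [0.0, 486.0953, 241.9683], [0.0, 0.0, 1.0]], 'R': [[0.8999, -0.4358, -0.0153], [-0.1937, -0.3681, -0.9094], [0.3908, 0.8213, -0.4156]], 't': [-598.3301, 195.618, 904.5231]}
top {'mtx': [[478.5293, 0.0, 320.8959], [0.0, 478.5293, 226.9062], [0.0, 0.0, 1.0]], 'R': [[-0.0276, -0.9996, 0.0024], [-0.9755, 0.0264, -0.2185], [0.2184, -0.0084, -0.9758]], 't': [-198.3174, 561.3557, 995.799]}
{'mtx': [[339.9794, 0.0, 315.8245], [0.0, 339.9794, 241.4224], [0.0, 0.0, 1.0]], 'mount': [[-0.001, -0.9653, -0.2611, 67.1841], [1.0, -0.001, -0.0001, 0.0384], [-0.0002, -0.2611, 0.9653, 30.3485], [0.0, 0.0, 0.0, 1.0]]}
```

View pics/top0.png

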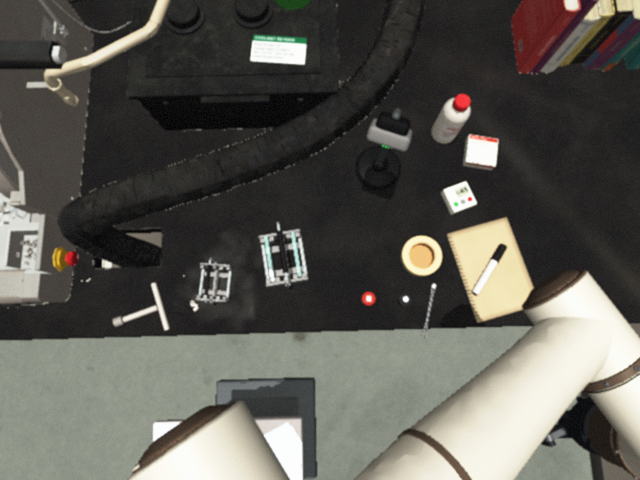

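View pics/side0.png

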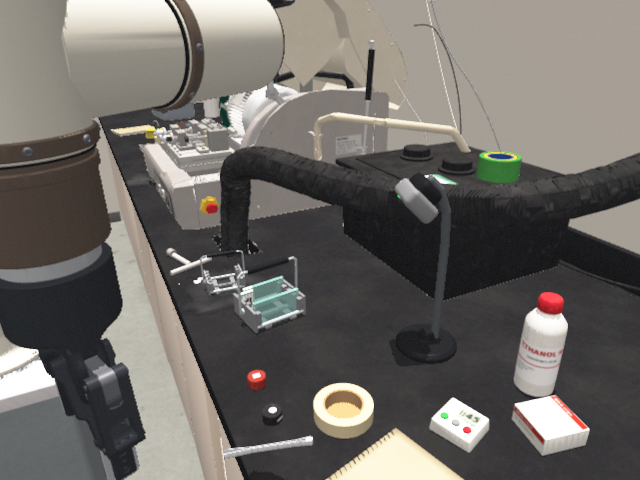

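The top view shows the larger basket at about (284,256), the scanner foot at (378,168) and its head at (390,130). The tape is at (421,256), and the red and black specimens are at (368,298) and (405,299). In the side view the basket is at (270,300). Next I'll enlarge the basket in both views.

```bash
cat > h.py <<'E'
from station import readout, eyes
import cv2,numpy as np
from scipy.spatial.transform import Rotation as Ro
def cam(n,s=None):
    c=eyes.camera_info(n); K=np.array(c["mtx"])
    if n!="wrist": return K,np.array(c["R"]),np.array(c["t"])
    T=np.eye(4);T[:3,:3]=Ro.from_rotvec(s["tcp_rot"]).as_matrix();T[:3,3]=s["position"]
    W=np.linalg.inv(T@np.array(c["mount"])); return K,W[:3,:3],W[:3,3]
def ray(C,uv):
    K,R,t=C; d=R.T@np.linalg.solve(K,[uv[0],uv[1],1.]); return -R.T@t,d
def plane(C,uv,z):
    o,d=ray(C,uv); return o+d*(z-o[2])/d[2]
def tri(C1,u1,C2,u2):
    P=[c[0]@np.c_[c[1],c[2]] for c in(C1,C2)]
    X=cv2.triangulatePoints(P[0],P[1],np.float64(u1).reshape(2,1),np.float64(u2).reshape(2,1)); return X[:3,0]/X[3,0]
def proj(C,X):
    p=C[0]@(C[1]@np.asarray(X,float)+C[2]); return p[:2]/p[2]
E
python3 - <<'E'
import cv2,numpy as np
from h import *
a=cv2.imread("pics/top0.png")[215:295,250:320]; b=cv2.imread("pics/side0.png")[245:335,225:315]
a=cv2.resize(a,None,fx=5.6,fy=5.6,interpolation=3)[:448]; b=cv2.resize(b,None,fx=4.4,fy=4.4,interpolation=3)
H=max(a.shape[0],b.shape[0]);p=lambda i:cv2.copyMakeBorder(i,0,H-i.shape[0],0,0,0)
cv2.imwrite("pics/crop0.png",np.hstack([p(a),p(b)])); print(a.shape,b.shape)
T=cam("top");S=cam("side")
print("foot",plane(T,(378,168),10),plane(S,(426,343),5))
print("tape",plane(T,(421,256),24),"red",plane(T,(368,298),18),"blk",plane(T,(405,299),17),'basket',plane(T,(284,257),45))
E
```

```text
(448, 392, 3) (396, 396, 3)
foot [ 707.95851255 -354.44359871   10.        ] [ 712.72299243 -357.14617596    5.        ]
tape [ 490.7094326 -438.5757451   24.       ] red [ 400.22080514 -314.59835731   18.        ] blk [ 395.81029347 -397.23541144   17.        ] basket [ 493.48283114 -130.09173392   45.        ]
```

View pics/crop0.png

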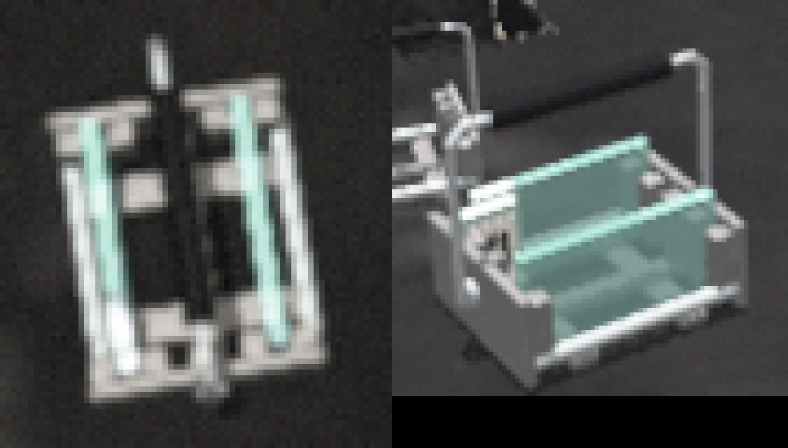

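The labelled slide is the left one in the top view, on the +y side of the basket. Its white frosted end is the end nearer the robot. The handle is about upright, so I'll fold it towards -y, over the blank. Next I'll work out the poses and look at the scanner head.

Run:
```python
from h import *
T=cam("top");S=cam("side")
f=lambda x,y:(x/5.6+250-.4,y/5.6+215-.4)
g=lambda x,y:((x-392)/4.4+225-.4,y/4.4+245-.4)
for n,a,z in(("slide far",(88,118),58),("slide near",(126,374),58),("blank far",(238,95),58),("blank near",(280,347),58),("bail far",(155,40),113),("bail near",(207,380),113)):
    print(n,plane(T,f(*a),z).round(0))
print("bar tri far/near",tri(T,f(165,95),S,g(672,65)).round(),tri(T,f(200,315),S,g(492,122)).round())
s=readout.state();print(Ro.from_rotvec(s["tcp_rot"]).as_matrix().round(2))
a=cv2.imread("pics/top0.png")[95:195,345:425]; b=cv2.imread("pics/side0.png")[165:245,380:460]
cv2.imwrite("pics/crop1.png",np.hstack([cv2.resize(a[:80],(400,400),interpolation=3),cv2.resize(b,(400,400),interpolation=3)]))
```

```text
slide far [540. -90.  58.]
slide near [ 439. -105.   58.]
blank far [ 548. -150.   58.]
blank near [ 448. -164.   58.]
bail far [ 558. -122.  113.]
bail near [ 430. -140.  113.]
bar tri far/near [ 539. -126.  112.] [ 453. -137.  111.]
[[-0.95 -0.3  -0.  ]
 [-0.3   0.95  0.  ]
 [ 0.    0.   -1.  ]]
```

View pics/crop1.png

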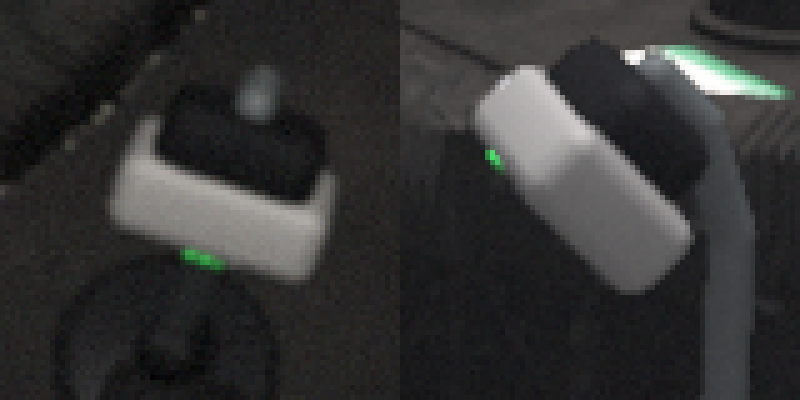

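The scanner head's front upper edge in the top view runs from about (367,139.5) to (407,151), with a green LED at about (385.5,147).

```bash
cat >> h.py <<'E'
def scanner(log=False):
    T=cam("top"); f=lambda x,y:(x/5+345-.4,y/5+95-.4)
    a,b=plane(T,f(110,228),290),plane(T,f(308,282),290)
    v=(a-b);L=np.linalg.norm(v);y=v/L
    fw=np.cross([0,0,1],y)      # toward robot side
    m=(a+b)/2; w=m-20.5*fw; w[2]=270
    foot=np.array([710,-356,0.])
    if log: print("edge",a,b,L,"yaw",np.degrees(np.arctan2(y[1],y[0]))-90,"win",w,"foot pred",w[:2]-50*fw[:2],fw)
    z=(fw-np.array([0,0,1]))/2**.5
    return w,y,fw,z
E
python3 - <<'E'
from h import *
w,y,fw,z=scanner(True)
T=cam("top");S=cam("side")
# LED
q=lambda x,y:((x-400)/5+380-.4,y/5+165-.4); f=lambda x,y:(x/5+345-.4,y/5+95-.4)
print("LED",tri(T,f(203,260),S,q(494,158)))
E
```

```text
edge [ 662.16325957 -298.13316976  290.        ] [ 639.67497259 -367.93080157  290.        ] 73.33097883597536 yaw -17.858561321700023 win [ 670.43135326 -339.31868592  270.        ] foot pred [ 718.02217566 -354.65210117] [-0.95181645  0.30666831  0.        ]
LED [ 650.29145852 -331.44245666  289.61523782]
```

```bash
python3 -m crank '[[[-3.7,3.3,0],[0,0,0]],[[-3.7,3.3,0],[0,0,0]],[[-3.7,3.3,0],[0,0,0]],[[-3.7,3.3,0],[0,0,0]],[[-3.7,3.3,0],[0,0,0]],[[-3.7,3.3,0],[0,0,0]],[[-3.7,3.3,0],[0,0,0]],[[-3.7,3.3,0],[0,0,0]],[[-3.7,3.3,0],[0,0,0]],[[-3.7,3.3,0],[0,0,0]],[[-3.7,3.3,0],[0,0,0]],[[-3.7,3.3,0],[0,0,0]]]' 0 40
python3 -m crank '[[[0,0,0],[0,0,5]],[[0,0,0],[0,0,4]],[[0,0,0],[0,0,0]]]'
python3 - <<'E'
from h import *
s=readout.state();im=eyes.capture("wrist");cv2.imwrite("pics/w1.png",im[:,:,::-1])
print(s["t"],s["position"],s["q"],Ro.from_rotvec(s["tcp_rot"]).as_matrix().round(3))
C=cam("wrist",s)
for X in((540,-90,58),(439,-105,58),(496,-131,113)):print(proj(C,X))
E
```

```text
t: 1.3
position: [492.6, -83.6, 404.6]
tcp_rot: [0.476, -3.105, -0.0]
contact_force: [1.5, -1.1, 0.4]
gripper_width: 0.002
gripper_force: 0.0
t: 1.6
position: [492.2, -85.1, 404.2]
tcp_rot: [0.232, -3.132, -0.0]
contact_force: [0.2, 0.0, -0.4]
gripper_width: 0.001
gripper_force: 0.0
1.6 [492.23127523 -85.10619307 404.19845076] [ 1.54347601e-01  1.71173038e-01 -2.92660146e-01 -2.88804086e-04
 -1.10810607e+00 -1.57719963e+00] [[-0.989 -0.147 -0.001]
 [-0.147  0.989  0.   ]
 [ 0.001  0.    -1.   ]]
[303.88399435 269.58167867]
[302.79010134 163.20430577]
[257.78932031 234.0731349 ]
```

View pics/w1.png

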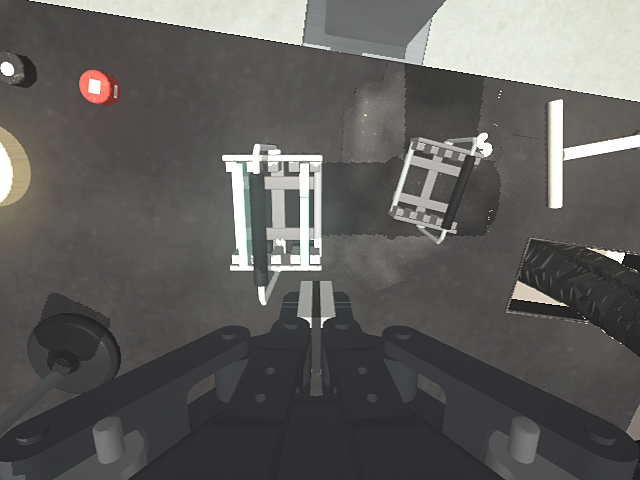

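The view confirms the geometry: the labelled slide's top edge is near column 305 and the handle bar is at (258,235), both where predicted. I'll go down beside the bar with the fingers shut and push it along tool -y.

```bash
python3 -m crank '[[[0,0,3.7],[0,0,0]],[[0,0,3.7],[0,0,0]],[[0,0,3.7],[0,0,0]],[[0,0,3.5],[0,0,0]],[[0,0,0],[0,0,0]]]'
python3 -m crank '[[[0,-1.2,0],[0,0,0]],[[0,-1.2,0],[0,0,0]],[[0,-1.2,0],[0,0,0]],[[0,-1.2,0],[0,0,0]],[[0,-1.2,0],[0,0,0]],[[0,-1.2,0],[0,0,0]],[[0,-1.2,0],[0,0,0]],[[0,-1.2,0],[0,0,0]],[[0,-1.2,0],[0,0,0]],[[0,0,0],[0,0,0]],[[0,0,0],[0,0,0]]]'
python3 -m crank '[[[0,0,-4.5],[0,0,0]],[[0,0,-4.5],[0,0,0]],[[0,4,-4],[0,0,0]],[[0,4,0],[0,0,0]],[[0,2,0],[0,0,0]],[[0,0,0],[0,0,0]]]' 4.5
python3 - <<'E'
from h import *
s=readout.state();im=eyes.capture("wrist");cv2.imwrite("pics/w2.png",im[:,:,::-1])
print(s["t"],s["position"],s["gripper_width"])
C=cam("wrist",s)
for X in((540,-90,58),(439,-105,58),(514,-94,58)):print(proj(C,X))
E
```

```text
t: 2.15
position: [490.1, -86.3, 254.6]
tcp_rot: [0.228, -3.122, -0.0]
contact_force: [0.1, 0.4, 0.5]
gripper_width: 0.002
gripper_force: 0.0
t: 3.25
position: [507.9, -192.8, 258.5]
tcp_rot: [0.229, -3.133, -0.0]
contact_force: [0.3, 0.5, 1.0]
gripper_width: -0.005
gripper_force: 0.0
t: 3.85
position: [493.4, -95.9, 384.7]
tcp_rot: [-0.237, 3.132, 0.001]
contact_force: [0.4, -0.1, -1.0]
gripper_width: 0.527
gripper_force: 0.0
3.85 [493.35156943 -95.92211887 384.69040305] 0.5273990147937646
[314.62403413 276.41820187]
[314.80940404 163.76612417]
[314.51783166 249.2622903 ]
```

View pics/w2.png

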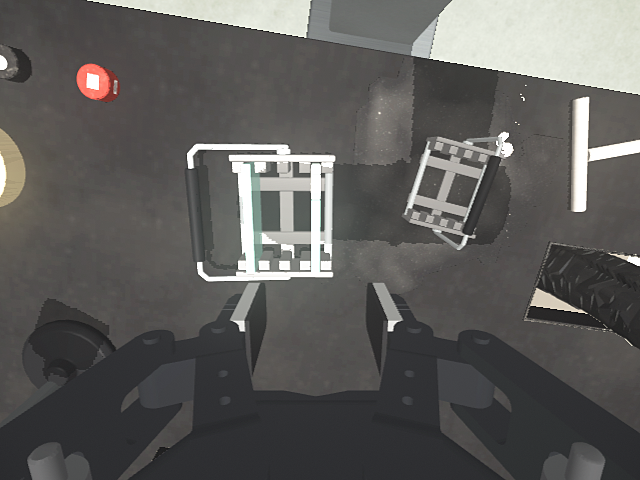

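The handle now lies folded towards -y at (195,215). The labelled slide's edge is at column 316, rows 163–275, within about 1.5 px of prediction. I'll move over the grip point and take a close measurement.

```bash
python3 -m crank '[[[-0.8,0,4.2],[0,0,0]],[[-0.8,0,4.2],[0,0,0]],[[0,0,0],[0,0,0]],[[0,0,0],[0,0,0]]]' 3 60
python3 - <<'E'
from h import *
s=readout.state();im=eyes.capture("wrist");cv2.imwrite("pics/w3.png",im[:,:,::-1])
R=Ro.from_rotvec(s["tcp_rot"]).as_matrix()
print(s["t"],s["position"],s["gripper_width"],R.round(3))
C=cam("wrist",s)
for X in((540,-90,58),(439,-105,58),(514,-94,58),s["position"]+155*R[:,2],s["position"]+173*R[:,2]):print(proj(C,X))
cv2.imwrite("pics/w3c.png",cv2.resize(im[80:330,210:420,::-1],None,fx=2.4,fy=2.4,interpolation=3)[:600])
g=im.astype(int)
for r in(100,120,140,160,180,200,220,240,260):
    print(r,[tuple(g[r,c]) for c in range(300,336,3)] if r in(160,240) else g[r,296:340:2].sum(1)//3)
E
```

```text
t: 4.3
position: [510.3, -96.4, 300.0]
tcp_rot: [0.23, -3.131, 0.001]
contact_force: [0.9, 0.2, 0.9]
gripper_width: 0.346
gripper_force: 0.0
4.3 [510.26115114 -96.36788557 300.0277169 ] 0.34580227446855855 [[-0.989 -0.146 -0.002]
 [-0.146  0.989 -0.001]
 [ 0.002 -0.001 -1.   ]]
[319.29309752 299.65719419]
[319.46985054 142.39716714]
[319.12563572 262.71068627]
[316.25280563 321.08982564]
[316.20373128 301.88220543]
100 [99 97 97 98 97 97 99 98 98 98 96 96 96 97 96 95 95 91 92 93 92 91]
120 [107 108 108 108 107 106 106 106 105 105 104 105 105 104 103 104 100 101
 100 101 100 100]
140 [233 227 226 226 225 224 226 227 230 231 232 233 237 234 234 232 226 222
 223 221 222 223]
160 [(np.int64(124), np.int64(121), np.int64(119)), (np.int64(122), np.int64(120), np.int64(117)), (np.int64(125), np.int64(123), np.int64(119)), (np.int64(128), np.int64(126), np.int64(121)), (np.int64(84), np.int64(85), np.int64(82)), (np.int64(255), np.int64(255), np.int64(255)), (np.int64(255), np.int64(255), np.int64(255)), (np.int64(255), np.int64(255), np.int64(255)), (np.int64(255), np.int64(255), np.int64(2
[... 395 characters left out ...]
54 255 233  81  76
 204 229 241 233]
240 [(np.int64(199), np.int64(199), np.int64(193)), (np.int64(201), np.int64(199), np.int64(193)), (np.int64(200), np.int64(199), np.int64(193)), (np.int64(200), np.int64(199), np.int64(193)), (np.int64(198), np.int64(196), np.int64(190)), (np.int64(255), np.int64(255), np.int64(255)), (np.int64(255), np.int64(255), np.int64(255)), (np.int64(255), np.int64(255), np.int64(255)), (np.int64(255), np.int64(255), np.int64(255)), (np.int64(180), np.int64(182), np.int64(173)), (np.int64(200), np.int64(199), np.int64(193)), (np.int64(224), np.int64(227), np.int64(224))]
260 [ 84  84  83  84  84  83  84  82  78 230 255 254 254 254 255 206  75  70
 222 232 238 229]
```

View pics/w3c.png

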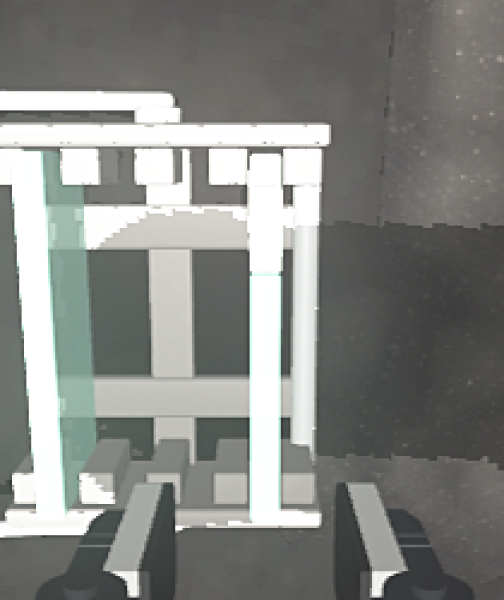

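The slide's strip is at columns 313.5–327, which puts it 2.9 mm to tool +y. Its ends are at rows 144–297 and the frosted part lies at rows 144–194, as expected. I'll shift, go down and grip.

```bash
python3 -m crank '[[[0.1,0.29,3],[0,0,0]],[[0,0,3],[0,0,0]],[[0,0,2],[0,0,0]],[[0,0,1.4],[0,0,0]],[[0,0,0],[0,0,0]],[[0,0,0],[0,0,0]]]'
python3 -m crank '[[[0,0,0],[0,0,0]],[[0,0,0],[0,0,0]],[[0,0,0],[0,0,0]],[[0,0,0],[0,0,0]],[[0,0,0],[0,0,0]],[[0,0,0],[0,0,0]],[[0,0,0],[0,0,0]],[[0,0,0],[0,0,0]]]' 0 60
```

```text
t: 4.95
position: [509.4, -93.2, 208.0]
tcp_rot: [-0.231, 3.13, -0.0]
contact_force: [0.6, -0.5, 0.3]
gripper_width: 0.351
gripper_force: 0.0
t: 5.75
position: [509.2, -93.1, 207.8]
tcp_rot: [-0.231, 3.13, -0.001]
contact_force: [-0.7, -0.6, 7.2]
gripper_width: 0.08
gripper_force: 61.1
```

```bash
python3 -m crank '[[[0,0,-0.5],[0,0,0]],[[0,0,-1],[0,0,0]],[[0,0,-1],[0,0,0]],[[0,0,-1.5],[0,0,0]],[[0,0,-1.5],[0,0,0]],[[0,0,-1.5],[0,0,0]],[[0,0,-2],[0,0,0]],[[0,0,-2.5],[0,0,0]],[[0,0,-2.5],[0,0,0]],[[0,0,0],[0,0,0]],[[0,0,0],[0,0,0]],[[0,0,0],[0,0,0]]]'
python3 - <<'E'
from h import *
s=readout.state();im=eyes.capture("wrist");cv2.imwrite("pics/w4.png",im[:,:,::-1])
print(s["t"],s["position"],s["gripper_width"],s["gripper_force"])
E
```

```text
t: 6.95
position: [507.8, -93.1, 345.3]
tcp_rot: [0.23, -3.131, -0.001]
contact_force: [0.6, 0.2, -0.4]
gripper_width: 0.078
gripper_force: 60.0
6.95 [507.81561778 -93.08923511 345.31299937] 0.07838841923508809 59.98165011405945
```

View pics/w4.png

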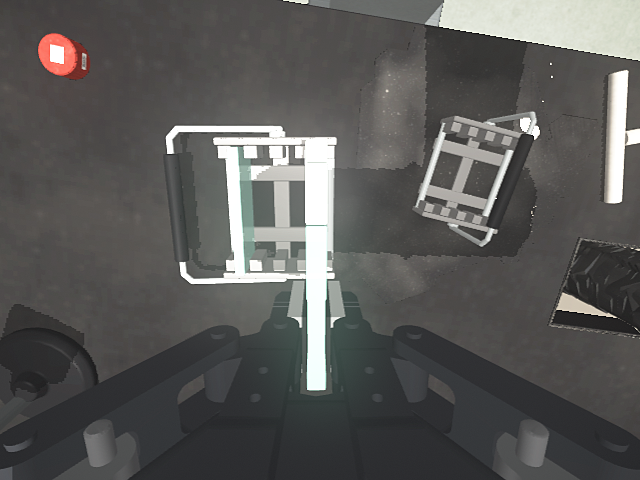

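The slide is held straight along tool x, at rows 137–391, and is clear of the basket. The blank and the folded handle haven't moved. Now I'll work out the move to the scanner.

```bash
cat >> h.py <<'E'
def goal(lab,dist=100):
    w,y,fw,z=scanner(); tz=(-fw-np.array([0,0,1]))/2**.5; ty=z; Rg=np.c_[np.cross(ty,tz),ty,tz]
    return w+dist*z-Rg@lab, Rg
def report(lab):
    s=readout.state();R=Ro.from_rotvec(s["tcp_rot"]).as_matrix();p,Rg=goal(lab)
    w,y,fw,z=scanner();L=s["position"]+R@lab;Rs=np.c_[np.cross(y,z),y,z]
    print("t",s["t"],"tcp",s["position"].round(1),"q",s["q"].round(2),"grip",s["gripper_force"])
    print("goal tcp",p.round(1),"shift tool cm",(R.T@(p-s["position"])/10).round(2),"turn deg",np.degrees(Ro.from_matrix(R.T@Rg).as_rotvec()).round(1))
    print("label in head",(Rs.T@(L-w)).round(1),"label",L.round(1)); return s,R,p,Rg
E
python3 - <<'E'
from h import *
M=np.array(eyes.camera_info("wrist")["mount"]);K=cam("top") and np.array(eyes.camera_info("wrist")["mtx"])
for r in(137,226,391):
    d=M[:3,:3]@np.linalg.solve(K,[316,r,1.]);print(r,(M[:3,3]+d*(150-M[2,3])/d[2]).round(1))
lab=np.array([55,-4,179.]);s,R,p,Rg=report(lab)
yaw=np.degrees(np.arctan2(Rg[1,2],Rg[0,2])); print(yaw,(p-s["position"]).round(0),Rg.round(2))
E
```

```text
137 [ 71.2  -0.  150. ]
226 [ 4.06e+01 -1.00e-01  1.50e+02]
391 [-2.93e+01 -1.00e-01  1.50e+02]
t 7.0 tcp [507.9 -93.1 345.1] q [ 0.13  0.26 -0.34 -0.   -0.97 -1.56] grip 59.98184680938721
goal tcp [ 496.8 -225.6  323. ] shift tool cm [  3.03 -12.95   2.21] turn deg [ 40.3 -25.1 -60.3]
label in head [123.3 156.5 270.1] label [ 453.7 -105.1  166.2]
-17.85856132170002 [ -11. -133.  -22.] [[-0.31 -0.67  0.67]
 [-0.95  0.22 -0.22]
 [ 0.   -0.71 -0.71]]
```

```bash
python3 -m crank '[[[3,0,-1],[0,0,0]],[[3,0,-1],[0,0,0]],[[2,0,-1],[0,0,0]],[[0,0,0],[0,0,-8]],[[0,0,0],[0,0,-8]],[[0,0,0],[0,0,-8]],[[0,0,0],[0,0,-8]],[[0,0,0],[0,0,-8]],[[0,0,0],[0,0,-8]],[[0,0,0],[0,0,-8]],[[0,0,0],[0,0,-7.7]]]'
python3 -m crank '[[[0,0,0],[6,0,0]],[[0,0,0],[6,0,0]],[[0,0,0],[6,0,0]],[[0,0,0],[6,0,0]],[[0,0,0],[6,0,0]],[[0,0,0],[6,0,0]],[[0,0,0],[6,0,0]],[[0,0,0],[3,0,0]],[[0,0,0],[0,0,0]],[[0,0,0],[0,0,0]]]'
python3 -c "
from h import *
report(np.array([56,-4,179.]))"
```

```text
t: 8.1
position: [429.1, -104.8, 375.0]
tcp_rot: [1.855, -2.533, -0.002]
contact_force: [-0.4, 0.5, -0.9]
gripper_width: 0.079
gripper_force: 60.0
t: 9.1
position: [436.7, -114.8, 398.6]
tcp_rot: [-1.555, 2.182, -0.763]
contact_force: [-0.8, -0.2, -0.5]
gripper_width: 0.077
gripper_force: 60.0
t 9.1 tcp [ 436.7 -114.8  398.6] q [-0.11 -0.02 -0.9   1.27 -0.17 -1.44] grip 60.01779019832611
goal tcp [ 497.1 -224.6  323. ] shift tool cm [ 8.16 -2.69 11.85] turn deg [ 7.4 -2.1 -0.4]
label in head [121.1  79.5 134.4] label [ 522.9 -208.2  260.5]
```

The wrist is at its J5 limit, nearly straight. The slide may turn freely about its own normal, so I'll add a 30° turn about tool y, which keeps the label square to the scanner.

```bash
sed -i 's/    return w+dist\*z-Rg@lab, Rg/    Rg=Rg@Ro.from_euler("y",30,degrees=True).as_matrix(); return w+dist*z-Rg@lab, Rg/' h.py
python3 -m crank '[[[0,0,0],[0,6,0]],[[0,0,0],[0,6,0]],[[0,0,0],[0,6,0]],[[0,0,0],[0,6,0]],[[0,0,0],[0,6,0]],[[0,0,0],[0,0,0]],[[0,0,0],[0,0,0]]]'
python3 -c "
from h import *
report(np.array([56,-4,179.]))"
```

```text
t: 9.8
position: [437.7, -113.0, 398.9]
tcp_rot: [1.429, -2.439, 1.242]
contact_force: [-0.7, -0.8, -0.9]
gripper_width: 0.078
gripper_force: 60.0
t 9.8 tcp [ 437.7 -113.   398.9] q [ 0.01  0.03 -0.89  1.35 -0.75 -1.62] grip 60.01862347126007
goal tcp [ 557.3 -157.9  286.3] shift tool cm [-8.31 -3.23 14.51] turn deg [ 6.5 -1.8  3.5]
label in head [174.9   2.1 127.2] label [ 467.8 -271.8  303.7]
```

```bash
python3 -m crank '[[[0,0,0],[6.5,-1.8,3.5]],[[0,0,0],[0,0,0]],[[0,0,0],[0,0,0]]]'
python3 -c "
from h import *
report(np.array([56,-4,179.]))"
```

```text
t: 10.1
position: [437.5, -115.7, 400.7]
tcp_rot: [-1.397, 2.448, -1.35]
contact_force: [0.5, 0.7, -1.0]
gripper_width: 0.081
gripper_force: 60.0
t 10.1 tcp [ 437.5 -115.7  400.7] q [-0.08  0.02 -0.92  1.57 -0.69 -1.79] grip 60.00415921211243
goal tcp [ 557.3 -157.9  286.3] shift tool cm [-8.47 -1.42 14.78] turn deg [ 1.7 -1.   0.7]
label in head [173.    1.3 113.3] label [ 478.2 -276.   312.2]
```

```bash
python3 -m crank '[[[-1.2,-0.2,2.1],[1.7,-1,0.7]],[[-1.2,-0.2,2.1],[0,0,0]],[[-1.2,-0.2,2.1],[0,0,0]],[[-1.2,-0.2,2.1],[0,0,0]],[[-1.2,-0.2,2.1],[0,0,0]],[[-1.2,-0.2,2.1],[0,0,0]],[[-1.2,-0.2,2.1],[0,0,0]],[[0,0,0],[0,0,0]],[[0,0,0],[0,0,0]],[[0,0,0],[0,0,0]]]'
python3 -c "
from h import *
report(np.array([56,-4,179.]))
for n in('side','top'):cv2.imwrite(f'pics/{n}9.png',eyes.capture(n)[:,:,::-1])
a=cv2.imread('pics/side9.png');b=cv2.imread('pics/top9.png')
cv2.imwrite('pics/f9.png',np.hstack([cv2.resize(a[140:360,300:500],(400,440)),cv2.resize(b[80:300,240:440],(400,440))]))"
```

```text
t: 11.1
position: [563.1, -152.6, 294.2]
tcp_rot: [-1.381, 2.414, -1.36]
contact_force: [-0.2, 0.7, -0.5]
gripper_width: 0.075
gripper_force: 60.0
t 11.1 tcp [ 563.1 -152.6  294.2] q [-0.28  0.36 -0.76  2.05 -0.63 -2.17] grip 60.00678062438965
goal tcp [ 557.3 -157.9  286.3] shift tool cm [0.45 0.84 0.59] turn deg [ 0.1 -0.1  0.1]
label in head [ 3.   6.6 91.8] label [ 608.7 -312.5  207.2]
```

View pics/f9.png

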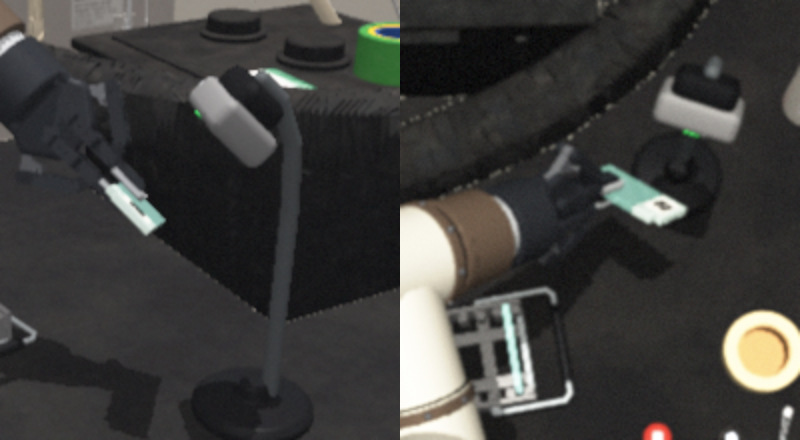

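The label faces up towards the window and is within tolerance, but J4 is at its 2.05 limit. Turning a little more about the slide's normal will move it off the limit.

```bash
sed -i 's/"y",30/"y",42/' h.py
python3 -m crank '[[[-0.8,0.3,0.2],[0,3,0]],[[-0.8,0.3,0.2],[0,3,0]],[[-0.8,0.2,0.2],[0,3,0]],[[-0.8,0,0],[0,3,0]],[[0,0,0],[0,0,0]],[[0,0,0],[0,0,0]],[[0,0,0],[0,0,0]]]'
python3 -c "
from h import *
report(np.array([56,-4,179.]))"
```

```text
t: 11.9
position: [580.3, -134.5, 272.3]
tcp_rot: [1.204, -2.357, 1.465]
contact_force: [-0.6, 0.1, -0.9]
gripper_width: 0.078
gripper_force: 60.0
t 11.9 tcp [ 580.3 -134.5  272.3] q [-0.13  0.44 -0.75  1.79 -0.88 -2.11] grip 60.03015875816345
goal tcp [ 585.6 -142.4  264. ] shift tool cm [-0.31  0.06  1.23] turn deg [ 0.  -0.1  0.1]
label in head [11.4  5.8 99.5] label [ 597.6 -309.8  207.7]
```

```bash
python3 -m crank '[[[-0.15,0,0.6],[0,0,0]],[[-0.15,0,0.6],[0,0,0]],[[0,0,0],[0,0,0]],[[0,0,0],[0,0,0]],[[0,0,0],[0,0,0]],[[0,0,0],[0,0,0]],[[0,0,0],[0,0,0]]]'
python3 -c "
from h import *
lab=np.array([56,-4,179.]);s,R,p,Rg=report(lab)
T=cam('top');u=proj(T,s['position']+R@lab).round().astype(int);print(u)
b=eyes.capture('top')[:,:,::-1]
b=b[100:220,310:430].copy();b=cv2.resize(b,None,fx=4,fy=4,interpolation=3);c=tuple(int(v) for v in (u-[310,100])*4+2);cv2.drawMarker(b,c,(0,0,255),0,14,1);cv2.imwrite('pics/f10.png',b)"
```

```text
t: 12.6
position: [586.2, -142.0, 264.0]
tcp_rot: [1.205, -2.356, 1.465]
contact_force: [0.5, 0.7, -0.9]
gripper_width: 0.083
gripper_force: 60.0
t 12.6 tcp [ 586.2 -142.   264. ] q [-0.15  0.46 -0.74  1.82 -0.88 -2.12] grip 60.03028392791748
goal tcp [ 585.6 -142.4  264. ] shift tool cm [0.07 0.03 0.01] turn deg [ 0.1 -0.1  0.1]
label in head [-0.2  0.5 99.8] label [ 603.6 -317.2  199.3]
[373 186]
```

View pics/f10.png

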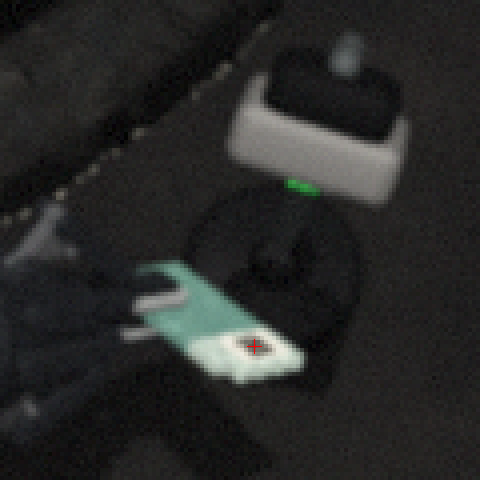

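The predicted label centre falls right on the code at (255,346) in this crop. The slide is held still, label up, in front of the window.

```bash
python3 -c "
from station import job_done
print(job_done())"
```

```text
the job is handed in; nothing more can be done
None
```

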